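# Grease a pillow block with a push-type gun

## Task

Lift the push-type grease gun straight up out of the cup of its stand and press its coupler squarely, in line, onto the slanted grease nipple of the pillow block until the jaws snap over the nipple's head. Then push on until the gun's barrel has gone most of the way down over its nozzle against the pump spring, and keep it pressed there: the program finishes while the robot still grips the gun and holds it in line against the spring. Leave the wrench, the gauge and everything else on the table where they are.

Things in the scene. Friction and masses are not known exactly. Their poses are not given: they have to be found in the camera images.
- grease_gun: push-type grease gun, 142 mm long, about 0.32 kg, upright, nose down in the stand's cup. Origin: centre of the coupler's mouth (nose end) with the pump at rest; +z along the tool to its cap. Along z: dark coupler sleeve 25 mm across, 0-27 mm; nozzle tube 12 mm; neck 24 mm, 44-54 mm; aluminium barrel 34 mm across, 54-126 mm (grip here); black cap 35 mm, to 142 mm. Round: any turn about z
- gun_nozzle (a joint): pump stroke of the gun in m: 0 = nozzle fully out (at rest), 0.012 = barrel pushed fully down over the nozzle (hard stop). A spring returns it: it yields from 11 N and takes 15 N at 8 mm, 17 N at 12 mm. It stays pressed only while the barrel is pushed along the tool's axis
- coupler_seat (a point): on the gun's axis, 13.3 mm inside the coupler's mouth, moving with the nozzle: the nipple head's centre lies here when snapped on. The mouth is a cone 20 mm wide, narrowing to a 14.8 mm bore at 6 mm depth; four spring jaws at 8 mm depth spread over the head (8 to 14 N along the axis), snap behind it, and its top meets a flat seat 19.8 mm deep
- gun_stand: grey tray 80 x 140 x 16 mm, fixed to the table, with a round cup 53 mm across and 88 mm high, axis at x 0, y +30 mm. Origin: centre of the tray's underside, z up, long side along y. Its pocket is 38 mm wide, 26 mm deep, then a 29 mm hole; the gun stands in it with 2 mm play, mouth 8 mm above the table, 62 mm of barrel and cap above the rim. Two spare nipples lie in the tray: not used
- pillow_block: dark cast pillow block (domed bearing housing, 72 mm across, top 82 mm above the table) on a steel plate 150 x 80 x 10 mm, fixed to the table; a shaft stub 25 mm thick, 100 mm long lies along y at 46.5 mm height. Origin: centre of the plate's underside, z up, long side along x; the nipple leans to -x
- grease_nipple: steel grease nipple on the dome of pillow_block, its axis leaning 30 degrees from vertical towards the block's -x. Origin: centre of the hexagon's foot on the dome, at x -19, z +79.4 mm in the block's frame; +z points out along the nipple's axis. Hexagon 14 mm across flats up to 7 mm, neck 8 mm thick, ball head 13 mm in diameter centred at z 23 mm
- nipple_head (a point): centre of the nipple's ball head: 23 mm out from the nipple's origin along its axis; 99 mm above the table, 30.5 mm towards -x from the block's origin
- wrench_17: loose open-ended wrench, 165 mm long, lying on the table near the middle line; bystander
- test_gauge: loose round dial gauge lying on its back, 99 x 67 x 33 mm, near the middle line at the back; bystander
Not all that is in view belongs to the job. What is shaped like the grease_gun but blue is not meant.

How it is judged:
On the way, in this order (a step that is already met when the one before it is completed fails the run):
1. the gun is gripped and lifted clear above the stand's cup (z of grease_gun in the frame of gun_stand above 0.09 m and contact force between the fingers and grease_gun above 3 N), for 0.1 s.
2. the coupler has snapped onto the nipple, in line with it, and the barrel is held down against the pump spring for a second (distance between coupler_seat and nipple_head below 0.003 m and angle between the z axis of grease_gun and the z axis of grease_nipple, either way round below 0.12 rad and value of joint gun_nozzle above 0.008 m and contact force between grease_gun and pillow_block above 8 N and contact force between the fingers and grease_gun above 3 N), for 1 s.
At the end, for the whole second after the job is handed in: the robot grips the gun and holds it still: nipple head within 3 mm of its seat in the coupler, gun in line with the nipple within 7 degrees, pump pressed in more than 8 of its 12 mm, the gun bearing on the block with more than 8 N (all of step 2 and linear speed of grease_gun below 0.02 m/s); the arm keeps its last pose, push and grip.
It fails at once if the gun is tipped over or dropped flat (angle between grease_gun's own z axis and vertical above 1.2 rad).
It fails at once if the wrench is moved by more than 30 mm (distance of wrench_17 from where it was at the start of the episode above 0.03 m).
It fails at once if the gauge is moved by more than 30 mm (distance of test_gauge from where it was at the start of the episode above 0.03 m).
It also fails if it takes over 45 s, if anything falls off the work surface, if the arm or the gripper's body presses on something with over 40 N, if the wrist force passes 120 N, or if a joint passes its speed limit or range.

## Robot

A 6-joint arm with a two-finger parallel gripper is mounted at the origin on a cart in front of the work surface, level with it; the furniture and walls round the work are solid. World frame = base frame: x ahead of the robot, y to its left, z up, the work surface at z = 0. Lengths are in m, angles in rad, forces in N, time in s.
With the tool pointing down it reaches from about 0.325 to 0.9 m from the base axis. Payload 6.1 kg.
Tool frame: the origin (TCP) lies midway between the tips of the shut fingers; the grasp point (between the pads) lies tcp_to_grasp behind it (tcp_to_grasp is the distance from the TCP to the grasp point, in m); z points along the fingers, y is the line along which they close (so a half turn about z gives the same grasp; the last joint's range is limited). The gripper opens to 85 mm and grips with 20 to 120 N. Pads are 22 mm wide; open, the fingers measure 114 mm over their backs; the gripper's body (76 mm by 85 mm) begins 54 mm behind the grasp point. The pads swing forward as they close: fully open they stand 13 mm farther back than shut.
Start: joints at [1.047, 0.22, 1.526, -0, 1.395, -0.126], TCP at [0.242, 0.576, 0.231] pointing down, gripper open.
Joint ranges: [-2.98, 2.98], [-0.91, 2.08], [0.09, 2.57], [-1.24, 4.39], [0.2, 2.65], [-2.68, 2.68]. Speed limits (rad/s): [2.57, 2.57, 3.01, 3.14, 3.14, 3.14].

## Interface

Orientations are given as a unit quaternion [x, y, z, w].
In Python, from plant import move_pose, move_l, goto_joints, command_gripper, pause, inverse_kinematics, camera, camera_model, Unreachable, job_done, current_t, current_qpos, current_qd, current_joint_torque, current_position, current_orientation, current_ft_force, current_wrist_torque, current_grip_width, current_grip_force, tcp_to_grasp gives the robot as it stands. The module is installed in compiled form; this text tells all that it offers. Calls block until the motion is done:
- move_pose(position, orientation): joint-space move of the TCP to a pose.
- move_l(position, max_speed=0.15, rotation=None, threshold=None): straight line of the TCP; rotation=None keeps the orientation; max_speed is the mean speed in m/s. With threshold (N) it stops when the force on the tool has changed by that much, and returns True; else False.
- goto_joints(angles): joint-space move.
- command_gripper(opening, newtons=None): finger opening in m; newtons is the grip in N (None keeps the last); returns when the fingers have stopped.
- pause(seconds).
- inverse_kinematics(position, orientation): joint angles nearest the present ones, or None.
- camera(name): name is "scene" or "side" or "wrist"; returns the picture (400x640x3 uint8, red, green, blue); there is no depth.
- camera_model(name): a dict with "fov_y" (degrees; the focal length in pixels is half the picture's height over the tangent of half this angle, whatever the lens; pixels are square), "cx", "cy" (the principal point, pixels), "xyz" and "rotation" of the camera in the world. Camera axes: x right, y down, z forward; pixel columns grow to the right and rows downward; lengths in m; the calibration is good to about 2 mm. A picture is of the moment at which its call begins: read the wrist's pose just before it. camera_model takes no time and is no camera call; for the wrist camera it gives the pose at the moment of the call.
A pose or a line that the arm cannot do raises Unreachable and nothing moves.
- job_done(): hands the job in; it is judged then, once.
Readings, each from a call of its own:
- current_t(): time.
- current_qpos(): joint angles.
- current_qd(): joint speeds.
- current_joint_torque(): joint torques, N m.
- current_position(): TCP position.
- current_orientation(): TCP orientation.
- current_ft_force(): force on the tool from outside, world axes, zero at the start.
- current_wrist_torque(): the same for the moment, N m.
- current_grip_width(): finger opening in m.
- current_grip_force(): force on a finger pad.
Only numpy, scipy, OpenCV 4.12 (cv2) and the standard library are available. Lean on these libraries where they do the work, as an engineer would, in place of code of your own. Each camera call takes 0.05 s, during which the arm holds its last target. There are 200 camera calls.

## Working session

There is one attempt and no reset: what is moved stays moved. The work goes in short steps, each a Python script; the robot and the scene stay as the last script left them, time stands still between calls to the robot, and variables do not carry over. Pictures are saved under pics/ and viewed, at most 10 in all, crops included, and the job is handed in when it is done.

```bash
mkdir -p pics && python3 - <<'E'
from plant import *
import cv2,json
for n in ("scene","side","wrist"):
    m=camera_model(n); print(n,{k:(v if isinstance(v,(int,float)) else [[round(float(a),4) for a in r] if hasattr(r,'__len__') else round(float(r),4) for r in v]) for k,v in m.items()})
    cv2.imwrite(f"pics/{n}0.png",camera(n)[:,:,::-1])
print(current_t(),tcp_to_grasp() if callable(tcp_to_grasp) else tcp_to_grasp,current_position(),current_orientation(),current_grip_width())
E
```

```text
scene {'fov_y': 52.67776209593477, 'cx': 319.16588853727114, 'cy': 203.521806288003, 'xyz': [0.0444, -0.3584, 0.8188], 'rotation': [0.87, -0.336, 0.1342, -0.3351]}
side {'fov_y': 57.47824587062842, 'cx': 318.5255180174586, 'cy': 200.89593404261961, 'xyz': [0.3566, -0.5837, 0.7025], 'rotation': [0.9042, -0.0798, 0.0427, -0.4175]}
wrist {'fov_y': 68.79611501566005, 'cx': 321.3636616949964, 'cy': 203.20112005010645, 'xyz': [0.1688, 0.6053, 0.3731], 'rotation': [0.8226, 0.5467, 0.0866, 0.1303]}
0.15 0.0187 [0.24186702 0.57578451 0.23044125] [ 1.97603932e-01  9.80281643e-01 -7.20040060e-04 -2.61556360e-04] 0.08524576793513942
```

View pics/scene0.png

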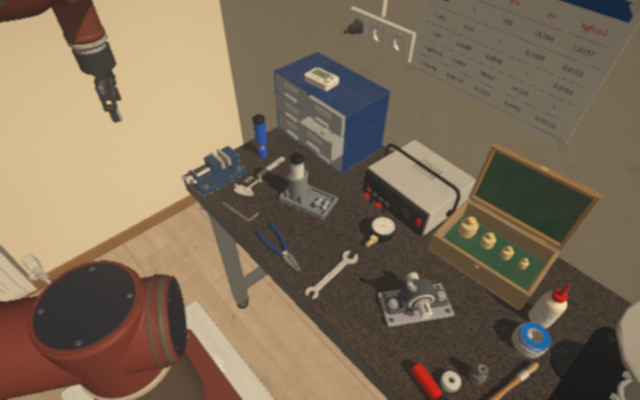

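View pics/side0.png

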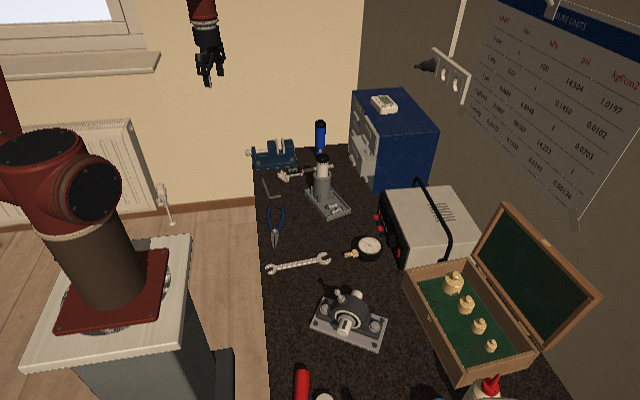

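The scene image shows two gun-shaped tools. One is blue at about (260,135). The other has a grey/aluminium barrel and stands in the grey stand's cup, at about (297,165) in scene and (322,168) in side; it's the one that fits. The pillow block is at about (415,300) in scene and (350,315) in side. I'll enlarge these to confirm.

```bash
cat > h.py <<'E'
from plant import *
import numpy as np, cv2
from scipy.spatial.transform import Rotation as R
def cam(n,m=None):
    m=m or camera_model(n); q=np.array(m["rotation"]); 
    f=200/np.tan(np.radians(m["fov_y"]/2)); Rm=R.from_quat(q).as_matrix() if q.ndim==1 else q
    return f,m["cx"],m["cy"],np.array(m["xyz"]),Rm
def proj(c,p):
    f,cx,cy,t,Rm=c; v=(np.atleast_2d(p)-t)@Rm; return np.c_[cx+f*v[:,0]/v[:,2],cy+f*v[:,1]/v[:,2]]
def ray(c,px):
    f,cx,cy,t,Rm=c; d=Rm@np.array([(px[0]-cx)/f,(px[1]-cy)/f,1]); return t,d/np.linalg.norm(d)
def onz(c,px,z):
    t,d=ray(c,px); return t+d*(z-t[2])/d[2]
def tri(obs):
    A=np.zeros((3,3));b=np.zeros(3)
    for c,px in obs:
        t,d=ray(c,px);P=np.eye(3)-np.outer(d,d);A+=P;b+=P@t
    p=np.linalg.solve(A,b); return p,[np.round(proj(c,p)[0]-px,1) for c,px in obs]
E
python3 - <<'E'
import cv2,numpy as np
s=cv2.imread("pics/scene0.png");d=cv2.imread("pics/side0.png")
def c(i,x,y,w=100,h=75): return cv2.resize(i[y:y+h,x:x+w],(400,300),interpolation=cv2.INTER_CUBIC)
cv2.imwrite("pics/crop1.png",np.vstack([np.hstack([c(s,245,145),c(d,280,145)]),np.hstack([c(s,370,262),c(d,300,285)])]))
E
```

```text
(no output)
```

View pics/crop1.png

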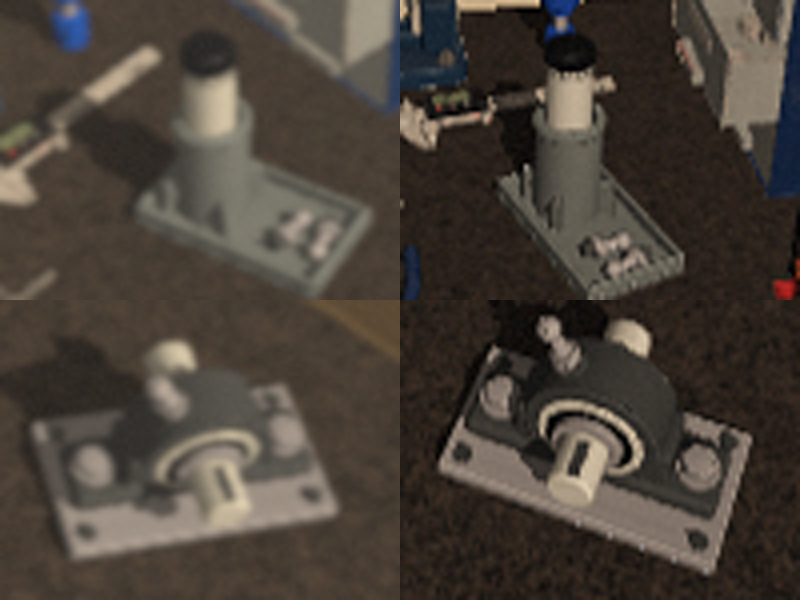

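```bash
python3 - <<'E'
from h import *
np.set_printoptions(precision=4,suppress=True)
s,d=cam("scene"),cam("side")
print("cap",tri([(s,(297,156.3)),(d,(322.5,155.8))]))
print("head",tri([(s,(410.5,283)),(d,(337,292))]))
S=[(378,292.5),(387.5,326.5),(455,314.5),(441,283)];D=[(323,296),(310.5,327),(378,353),(387.5,319)]
for a,b in zip(S,D): print(tri([(s,a),(d,b)]),onz(s,a,.01)[:2],onz(d,b,.01)[:2])
f,cx,cy,t,Rm=cam("wrist"); q=R.from_quat(current_orientation()).as_matrix()
print("cam in tool",q.T@(t-current_position()),q.T@Rm)
E
```

```text
cap (array([0.5249, 0.2416, 0.15  ]), [array([-0.1,  0.4]), array([ 0.2, -0.3])])
head (array([ 0.4763, -0.169 ,  0.1053]), [array([-0. ,  0.7]), array([ 0.4, -0.7])])
(array([ 0.4612, -0.1092,  0.0101]), [array([-0. ,  0.2]), array([ 0.1, -0.2])]) [ 0.4616 -0.1088] [ 0.4609 -0.1095]
(array([ 0.4214, -0.1741, -0.001 ]), [array([-0. , -0.3]), array([-0.2,  0.3])]) [ 0.4158 -0.1771] [ 0.4208 -0.1799]
(array([ 0.5428, -0.2586,  0.0125]), [array([0. , 0.6]), array([ 0.3, -0.6])]) [ 0.5456 -0.2574] [ 0.5426 -0.2585]
(array([ 0.5848, -0.191 ,  0.0131]), [array([-0. ,  0.4]), array([ 0.2, -0.4])]) [ 0.5877 -0.1897] [ 0.5852 -0.19  ]
cam in tool [ 0.0788 -0.0013 -0.1428] [[ 0.0003 -0.951  -0.3092]
 [ 1.     -0.0003  0.0017]
 [-0.0017 -0.3092  0.951 ]]
```

The crop confirms the target: aluminium barrel with a black cap, cap top at scene (297,156) and side (322,156), upright in the grey cup. The blue one behind it is the decoy. The nipple head is at scene (410,283) and side (337,292), leaning towards the side's upper left. The triangulated heights (0.150 and about 0.10) match the text. Next I'll refine with the wrist camera.

```bash
cat >> h.py <<'E'
def down(psi): 
    c,s=np.cos(psi),np.sin(psi); return np.array([[c,s,0],[s,-c,0],[0,0,-1.]])
def tilted(a,psi):   # tool z = -a, tool x nearest to heading psi
    z=-a/np.linalg.norm(a); x=np.array([np.cos(psi),np.sin(psi),0]); x-=z*(x@z); x/=np.linalg.norm(x)
    return np.c_[x,np.cross(z,x),z]
Q=lambda M:R.from_matrix(M).as_quat()
import pickle
def shot(name):
    m=camera_model("wrist"); im=camera("wrist")[:,:,::-1]; cv2.imwrite(f"pics/{name}.png",im); pickle.dump(m,open(f"pics/{name}.pkl","wb"))
E
python3 - <<'E'
from h import *
np.set_printoptions(precision=3,suppress=True)
d=cam("side")
print("cabinet corner",onz(d,(372,192),0),"blue gun foot",onz(d,(320,152),0))
a=np.array([-.418,.275,.866]);head=np.array([.4767,-.168,.099])
G=np.array([.525,.2416,0])
for deg in range(-180,180,15):
    p=np.radians(deg); L=[]
    for pos,M in ((G+[0,0,.27],down(p)),(G+[0,0,.095],down(p)),(head+a*(.103-.0133-.0187),tilted(a,p)),(head+a*(.103-.0133-.0187+.08),tilted(a,p))):
        q=inverse_kinematics(pos,Q(M)); L.append(None if q is None else np.array(q))
    print(deg,L[1],L[2],L[0] is not None,L[3] is not None)
p=np.radians(-155)
move_pose(G+[0,0,.29],Q(down(p))); pause(.3); shot("wg1")
move_l(G+[-.05,-.03,.29]); pause(.2); shot("wg2")
B=np.array([.477,-.168,0])
p=np.radians(160)
move_pose(B+[0,0,.27],Q(down(p))); pause(.3); shot("wb1")
move_l(B+[-.0,-.06,.27]); pause(.2); shot("wb2")
print(current_t())
I=[cv2.imread(f"pics/{n}.png") for n in("wg1","wg2","wb1","wb2")]
I=[cv2.resize(i,(400,250),interpolation=cv2.INTER_AREA) for i in I]
cv2.imwrite("pics/m1.png",np.vstack([np.hstack(I[:2]),np.hstack(I[2:])]))
E
```

```text
cabinet corner [0.682 0.242 0.   ] blue gun foot [0.566 0.489 0.   ]
-180 [ 0.295  0.245  1.768 -0.     1.129 -1.276] [-0.436 -0.512  2.399 -0.108  0.738 -2.014] True True
-165 [ 0.295  0.245  1.768 -0.     1.129 -1.538] [-0.436 -0.512  2.399 -0.108  0.738 -2.279] True True
-150 [ 0.295  0.245  1.768 -0.     1.129 -1.8  ] [-0.436 -0.512  2.399 -0.108  0.738 -2.525] True True
-135 [ 0.295  0.245  1.768 -0.     1.129 -2.061] None True False
-120 [ 0.295  0.245  1.768 -0.     1.129 -2.323] None True False
-105 [ 0.295  0.245  1.768 -0.     1.129 -2.585] None True False
-90 None None False False
-75 None [-0.436 -0.512  2.399 -0.108  0.738  2.576] False True
-60 None [-0.436 -0.512  2.399 -0.108  0.738  2.303] False True
-45 [ 0.295  0.245  1.768 -0.     1.129  2.651] [-0.436 -0.512  2.399 -0.108  0.738  2.011] True True
-30 [ 0.295  0.245  1.768 -0.     1.129  2.389] [-0.436 -0.512  2.399 -0.108  0.738  1.71 ] True True
-15 [ 0.295  0.245  1.768 -0.     1.129  2.127] [-0.436 -0.512  2.399 -0.108  0.738  1.412] True True
0 [ 0.295  0.245  1.768 -0.     1.129  1.866] [-0.436 -0.512  2.399
[... 455 characters left out ...]
 1.768 -0.     1.129  0.557] [-0.436 -0.512  2.399 -0.108  0.738 -0.073] True True
90 [ 0.295  0.245  1.768 -0.     1.129  0.295] [-0.436 -0.512  2.399 -0.108  0.738 -0.311] True True
105 [ 0.295  0.245  1.768 -0.     1.129  0.033] [-0.436 -0.512  2.399 -0.108  0.738 -0.565] True True
120 [ 0.295  0.245  1.768 -0.     1.129 -0.229] [-0.436 -0.512  2.399 -0.108  0.738 -0.839] True True
135 [ 0.295  0.245  1.768 -0.     1.129 -0.491] [-0.436 -0.512  2.399 -0.108  0.738 -1.13 ] True True
150 [ 0.295  0.245  1.768 -0.     1.129 -0.752] [-0.436 -0.512  2.399 -0.108  0.738 -1.432] True True
165 [ 0.295  0.245  1.768 -0.     1.129 -1.014] [-0.436 -0.512  2.399 -0.108  0.738 -1.73 ] True True
5.4833
```

View pics/m1.png

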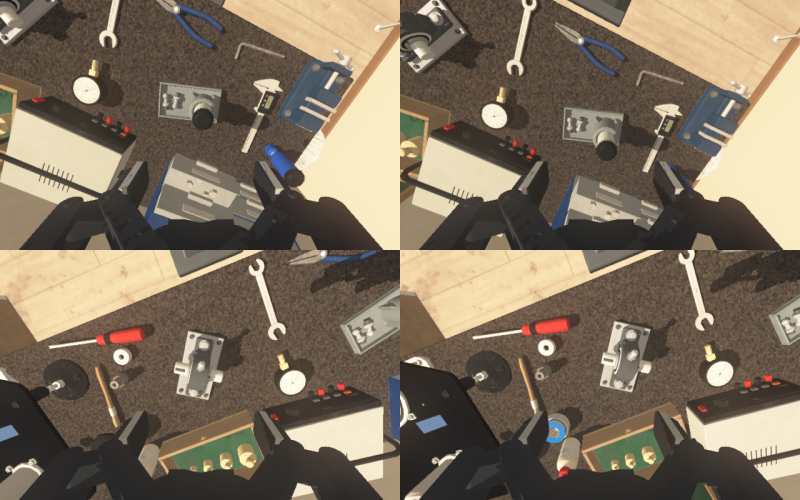

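Wrist views: in wg1 and wg2 the cap is at about (325,189) and (331,232). In wb1 and wb2 the nipple is at about (328,160) and (371,152). I'll enlarge these four.

```bash
python3 - <<'E'
import cv2,numpy as np
def c(n,x,y,w=100,h=75): return cv2.resize(cv2.imread(f"pics/{n}.png")[y:y+h,x:x+w],(400,300),interpolation=cv2.INTER_CUBIC)
cv2.imwrite("pics/crop2.png",np.vstack([np.hstack([c("wg1",275,145),c("wg2",275,185)]),np.hstack([c("wb1",275,125),c("wb2",315,115)])]))
E
```

```text
(no output)
```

View pics/crop2.png

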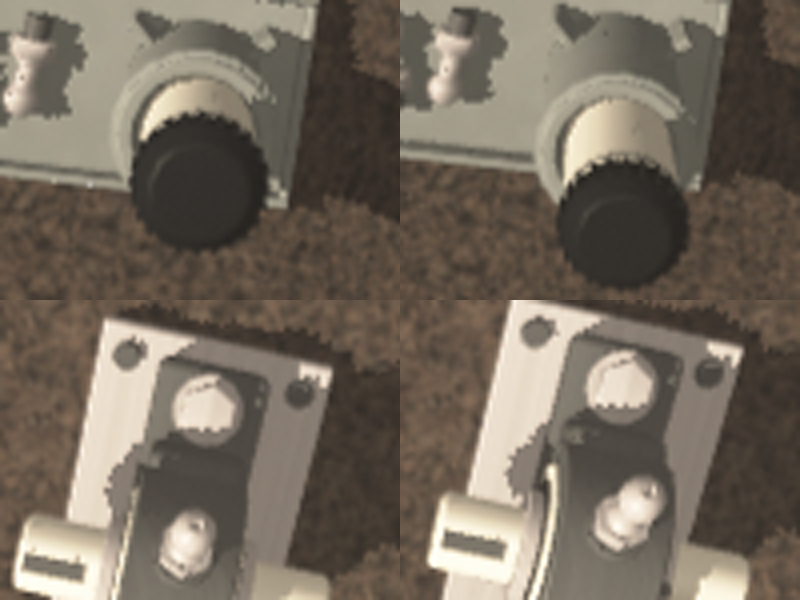

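```bash
python3 - <<'E'
from h import *
np.set_printoptions(precision=4,suppress=True)
C={n:cam("",pickle.load(open(f"pics/{n}.pkl","rb"))) for n in("wg1","wg2","wb1","wb2")}
s,d=cam("scene"),cam("side")
g=[(C["wg1"],(325,191)),(C["wg2"],(330.2,242))]; h=[(C["wb1"],(323,182.5)),(C["wb2"],(375.7,164.2))]
print(tri(g),tri(g+[(s,(297,156.3)),(d,(322.5,155.8))]))
print([onz(c,p,.150)[:2] for c,p in g])
print(tri(h),tri(h+[(s,(410.5,283)),(d,(337,292))]))
print([onz(c,p,.099)[:2] for c,p in h])
A=onz(C["wb1"],(301.25,130),.01);B=onz(C["wb1"],(358,141.75),.01);print(A,B,np.linalg.norm(A-B))
print(onz(C["wb2"],(400.75,126.25),.01))
e=B-A; print("yaw of -x edge",np.degrees(np.arctan2(e[1],e[0])))
E
```

```text
(array([0.5246, 0.2448, 0.1445]), [array([-0.4,  0. ]), array([ 0.3, -0. ])]) (array([0.5247, 0.2439, 0.148 ]), [array([-1.2,  0.6]), array([-0.4,  1.1]), array([-0.7,  0.5]), array([-0.1, -0.2])])
[array([0.5231, 0.2444]), array([0.5225, 0.2432])]
(array([ 0.476 , -0.1657,  0.1028]), [array([0. , 0.1]), array([-0. , -0.1])]) (array([ 0.4769, -0.1666,  0.102 ]), [array([-0.4,  0.9]), array([-0.7,  0.8]), array([-1.1,  0.6]), array([ 0.3, -0.7])])
[array([ 0.4768, -0.166 ]), array([ 0.477 , -0.1653])]
[ 0.4199 -0.1758  0.01  ] [ 0.4606 -0.109   0.01  ] 0.07825780590646493
[ 0.4605 -0.1089  0.01  ]
yaw of -x edge 58.65743583492358
```

```bash
python3 - <<'E'
from h import *
np.set_printoptions(precision=4,suppress=True)
G=np.array([.524,.2438,0]);q=Q(down(np.radians(165)))
move_l(current_position()+[0,0,.05]); 
move_pose(G+[0,0,.26],q); pause(.2)
hit=move_l(G+[0,0,.0915],.12,threshold=8); print("hit",hit,current_position())
if not hit:
    f0=current_ft_force(); command_gripper(.02,100); pause(.3)
    print(current_grip_width(),current_grip_force(),current_ft_force()-f0,current_wrist_torque(),current_position(),current_t())
E
```

```text
hit False [0.5247 0.244  0.0925]
0.0321850173140542 98.44427347183228 [-0.9953  1.8693  4.9474] [0.1729 0.0824 0.0032] [0.5244 0.2441 0.0921] 10.3083
```

```bash
cat >> h.py <<'E'
yaw=np.radians(-32.5); nx=-np.array([np.cos(yaw),np.sin(yaw),0])
a=nx*.5+np.array([0,0,np.cos(np.pi/6)]); head=np.array([.477,-.166,.0995]); OFF=.0841-.0133
E
python3 - <<'E'
from h import *
np.set_printoptions(precision=4,suppress=True)
p=current_position(); move_l([p[0],p[1],.31],.12); pause(.2)
print(current_grip_width(),current_grip_force(),current_ft_force(),current_position())
M=tilted(a,np.radians(155)); T=head+a*(OFF+.05)
move_pose(T+[0,0,.06],Q(M)); move_l(T,.1); pause(.4)
P=current_position();Rm=R.from_quat(current_orientation()).as_matrix()
print(T,P,"axis err deg",np.degrees(np.arccos(-Rm[:,2]@a)),current_grip_width(),current_t())
ms=[]
for n in("scene","side"):
    c=cam(n); im=camera(n)[:,:,::-1].copy(); cv2.imwrite(f"pics/{n}1.png",im)
    z=Rm[:,2]; pr=proj(c,[P+z*.0841,P-z*.0579,head,head-a*.023]); print(n,pr)
    o=(pr[2]-[50,50]).astype(int); k=cv2.resize(im[o[1]:o[1]+75,o[0]:o[0]+100],(400,300),interpolation=cv2.INTER_CUBIC)
    k2=k.copy()
    for x in pr: cv2.circle(k2,tuple(((x-o+.5)*4).astype(int)),3,(0,0,255),-1)
    ms.append(np.hstack([k,k2])); print(o)
cv2.imwrite("pics/m2.png",np.vstack(ms))
E
```

```text
0.032040447682559495 99.09689426422119 [ 0.671  -0.2212 -3.5913] [0.5242 0.2441 0.3096]
[ 0.4261 -0.1335  0.2041] [ 0.4262 -0.1336  0.2045] axis err deg 0.03674678463828026 0.03207381608316393 15.0833
scene [[403.078  276.8369]
 [375.1796 244.482 ]
 [409.0434 284.0675]
 [412.6801 288.2898]]
[359 234]
side [[329.1647 278.7607]
 [293.6532 222.903 ]
 [337.2561 291.7933]
 [342.2239 299.614 ]]
[287 241]
```

View pics/m2.png

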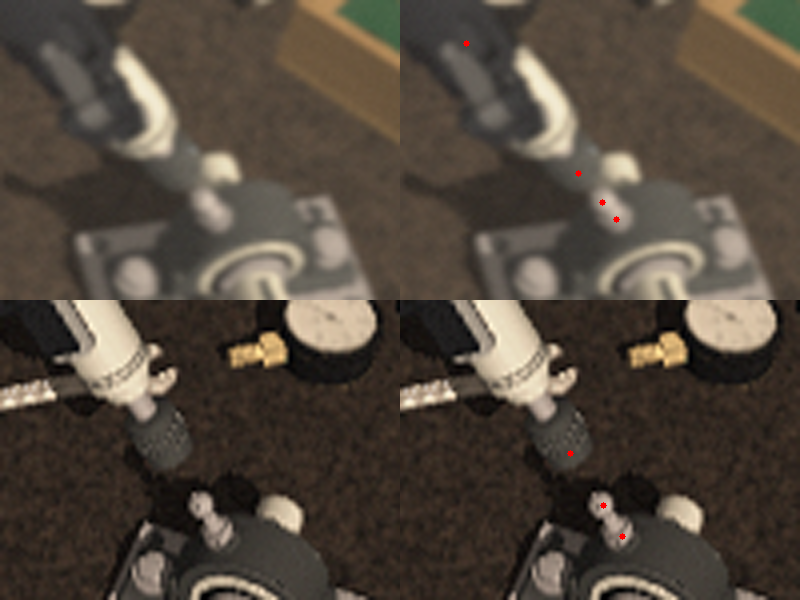

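In side, the gun's axis, extended, passes through the nipple head at about (337,292). In scene it agrees to within about 1 px. The line-up is good, so I'll approach under guard.

```bash
cat >> h.py <<'E'
def state(tag,f0):
    P=current_position();f=np.array(current_ft_force())-f0; v=P-(head+a*OFF)
    z=R.from_quat(current_orientation()).as_matrix()[:,2]
    print(tag,"ax mm %.2f"%(v@a*1e3),"F ax %.1f"%(f@a),"F lat",np.round(f-a*(f@a),1),"ang %.2f"%np.degrees(np.arccos(min(1,-z@a))),"w %.4f t %.2f"%(current_grip_width(),current_t()))
E
python3 - <<'E'
from h import *
f0=np.array(current_ft_force()); np.save("f0.npy",f0); state("start",f0)
T=head+a*OFF
h=move_l(T+a*.012,.04,threshold=5); pause(.1); state(h,f0)
if not h:
  for s in (.009,.006,.003,0,-.003):
    move_l(T+a*s,.03); pause(.15); state(s,f0)
E
```

```text
start ax mm 50.10 F ax 0.0 F lat [0. 0. 0.] ang 0.02 w 0.0319 t 15.18
False ax mm 12.18 F ax 1.1 F lat [1.2 0.7 0.4] ang 0.02 w 0.0322 t 16.38
0.009 ax mm 9.91 F ax 12.3 F lat [-1.5  0.7 -0.9] ang 0.08 w 0.0326 t 16.78
0.006 ax mm 6.81 F ax 13.1 F lat [-2.3  0.2 -1.2] ang 0.06 w 0.0321 t 17.18
0.003 ax mm 3.87 F ax 14.5 F lat [-3.4 -0.1 -1.7] ang 0.06 w 0.0323 t 17.58
0 ax mm 0.36 F ax 7.9 F lat [-0.2  2.8 -1. ] ang 0.06 w 0.0320 t 17.98
-0.003 ax mm -2.32 F ax 13.5 F lat [-0.2  3.2 -1.1] ang 0.05 w 0.0322 t 18.38
```

The force dropped at about 0.4 mm, so the jaws have snapped over the head. I'll press on down the stroke.

```bash
python3 - <<'E'
from h import *
f0=np.load("f0.npy"); T=head+a*OFF
for s in (-.005,-.007,-.009,-.0105,-.012,-.013):
    move_l(T+a*s,.03); pause(.2); state(s,f0)
    if (np.array(current_ft_force())-f0)@a>19: break
pause(.3); state("held",f0)
m=[]
for n in("scene","side"):
    c=cam(n); im=camera(n)[:,:,::-1]; o=(proj(c,head)[0]-[45,55]).astype(int)
    m.append(cv2.resize(im[o[1]:o[1]+75,o[0]:o[0]+75],(400,400),interpolation=cv2.INTER_CUBIC))
cv2.imwrite("pics/m3.png",np.hstack(m))
E
```

```text
-0.005 ax mm -4.25 F ax 14.8 F lat [-1.   3.  -1.4] ang 0.05 w 0.0320 t 18.83
-0.007 ax mm -6.23 F ax 15.7 F lat [-1.9  3.7 -2. ] ang 0.05 w 0.0318 t 19.28
-0.009 ax mm -8.19 F ax 17.1 F lat [-1.8  3.8 -2. ] ang 0.04 w 0.0319 t 19.73
-0.0105 ax mm -9.67 F ax 17.1 F lat [-2.7  2.5 -2.1] ang 0.04 w 0.0317 t 20.18
-0.012 ax mm -11.12 F ax 19.0 F lat [-2.7  2.9 -2.2] ang 0.04 w 0.0319 t 20.63
held ax mm -11.14 F ax 18.8 F lat [-2.2  2.7 -1.9] ang 0.04 w 0.0320 t 20.93
```

View pics/m3.png

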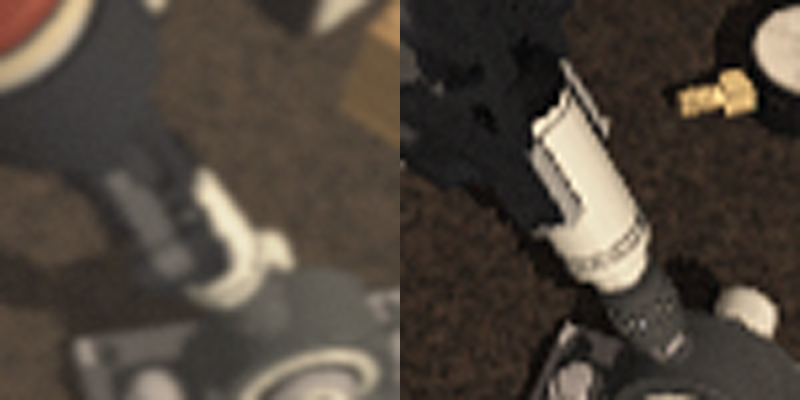

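The coupler is over the nipple (side crop about (650,320)), and the sleeve is now nearly against the neck. I'll overlay the expected barrel outline to check the gun's tilt in the grip.

```bash
python3 - <<'E'
from h import *
f0=np.load("f0.npy"); P=current_position();u=-R.from_quat(current_orientation()).as_matrix()[:,2]
m=[]
for n in("scene","side"):
    c=cam(n); im=camera(n)[:,:,::-1]; o=(proj(c,head)[0]-[45,60]).astype(int)
    k=cv2.resize(im[o[1]:o[1]+75,o[0]:o[0]+75],(600,600) if n=="side" else (200,200),interpolation=cv2.INTER_CUBIC); S=k.shape[0]/75
    v=P-c[3]; w=np.cross(u,v); w/=np.linalg.norm(w)
    for z,zz,r in((54,126,17),(44,54,12)):
        for sg in(-1,1):
            pts=proj(c,[P+u*(e-84.1)*1e-3+w*sg*r*1e-3 for e in(z,zz)]); pts=((pts-o+.5)*S).astype(int)
            cv2.line(k,tuple(map(int,pts[0])),tuple(map(int,pts[1])),(0,0,255),1)
    if n=="scene": k=np.vstack([k,np.zeros((400,200,3),np.uint8)])
    m.append(k)
cv2.imwrite("pics/m4.png",np.hstack(m)); state("now",f0)
E
```

```text
now ax mm -11.13 F ax 17.7 F lat [-2.7  2.3 -2.1] ang 0.04 w 0.0319 t 21.13
```

View pics/m4.png

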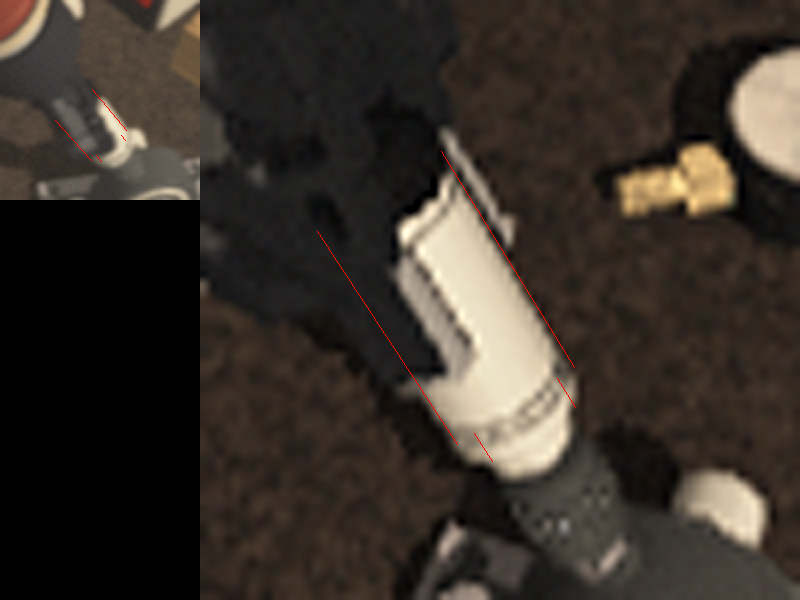

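The outline fits the barrel, so the gun is in line. The push is about 18 N. I'll hold and hand in.

```bash
python3 - <<'E'
from h import *
f0=np.load("f0.npy"); pause(1.3); state("hold",f0); print(current_grip_force()); print(job_done())
E
```

```text
hold ax mm -11.14 F ax 17.8 F lat [-2.1  2.2 -1.7] ang 0.04 w 0.0321 t 22.43
108.10682773590088
the job is handed in; nothing more can be done
None
```

I handed the job in at 22.4 s with the robot gripping the gun and pressing it in line on the nipple at about 18 N. The jaws snapped on, and I estimate 10–11 mm of pump stroke from the tool's travel; no pass/fail verdict was returned.

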